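# Fit the shop grinder's bayonet lid and hold it at pulse

## Robot

A 6-joint arm with a two-finger parallel gripper is mounted at the origin on the work surface. World frame = base frame: x ahead of the robot, y to its left, z up, the work surface at z = 0. Lengths are in m, angles in rad, forces in N, time in s.
With the tool pointing down it reaches from about 0.325 to 0.9 m from the base axis. Payload 3.5 kg.
Tool frame: the origin (TCP) lies between the finger pads; the fingertips stand ahead of it and the grasp point (between the pads) lies 3 mm ahead of it (tip_reach is the z of the fingertips in the tool frame, in m); z points along the fingers, x is the direction in which the jaws open and shut, and the axes are right-handed (so a half turn about z gives the same grasp; the last joint's range is limited). The gripper opens to 85 mm and grips with 20 to 120 N. Pads are 22 mm wide; open, the fingers measure 114 mm over their backs; the gripper's body (76 mm by 85 mm) begins 54 mm behind the grasp point. The pads swing forward as they close: fully open they stand 13 mm farther back than shut.
Start: joints at [1.098, 0.276, -0.026, 1.268, 0, 1.467], TCP at [0.226, 0.583, 0.253] pointing down, gripper open.
Joint ranges: [-3.12, 3.12], [-0.85, 1.88], [-1.08, 1.24], [-1.95, 2.15], [-1.57, 1.53], [-3.14, 3.14]. Speed limits (rad/s): [2.57, 2.57, 3.14, 3.14, 3.14, 3.14].

## Interface

Orientations are given as a unit quaternion [x, y, z, w].
In Python, from cell import get_state, capture, sign_off, look_for, regions_of, spot_point, tip_reach gives the robot as it stands.
- The arm moves only by the shell command python3 -m handwheel 'ROWS'. ROWS is JSON, a list that holds one entry, the list of rows, each a list of 7 numbers: the turn, a rotation vector about the world's x, y, z in degrees, then the shift along the world's x, y, z in m, then the closure, from -1 (fully open) to 1 (shut), so that 0 is half open. In form: [[[ax, ay, az, dx, dy, dz, jaw], ...]]. A call has 1 to 10 rows; each row shifts and turns the commanded pose from where the row before left it; what a row does not reach is not made up. A row lasts 1/12 s, in which the tool goes at most 41.7 mm and 7.16 degrees, less where a joint would pass 70% of its speed; a pose out of reach is approached as far as the arm can. A call is refused whole if a number of a shift passes 0.0417 or a number of a turn 7.16, either way. A call with a gripper value outside its range is refused whole. The fingers move at their own pace and stop on an object; the grip force is fixed at half the most. Time passes only in rows, so rows that do not move let the fingers close. It gives the time, the measured TCP pose, the force and the opening at its end, in the units of the state.
- get_state(): the state, without advancing time (a new reading comes with each control period).
- capture(name): name is "side" or "top"; returns a dict with "color" (400x640x3 uint8, red, green, blue), "mtx" (3x3 intrinsics, pixels), "world_to_cam" (4x4, takes a point from world to camera coordinates). Camera axes: x right, y down, z forward; pixel columns grow to the right and rows downward; lengths in m; the calibration is good to about 2 mm. A picture is of the moment at which its call begins. There is no depth.
- sign_off(): hands the job in, once; it reports no verdict.
Trained networks look in a picture, given as the dict that the camera call returned (one of the last four; its "shot" number tells which), for a name from the list of things; names that differ only in an ending like _2 or _b are one class to them, and where a whole thing is asked for, a point or a joint stands for the part that bears it (a point fixed in the world has none). Each returns a list of dicts, best first, with "score" (0 to 1); they miss things now and then, are a little off and sometimes report something else, mostly with a low value. They report only what shows in the picture. A call takes as long as a camera call.
- look_for(picture, name): "point" ([column, row] in pixels, amid what is visible of it).
- regions_of(picture, name): "pixels" (400x640 bool, what is visible of it) and "point" ([column, row] in pixels, amid what is visible of it).
- spot_point(picture, name): "point" ([column, row] in pixels: a listed point, or the origin of a listed thing).
The state is a dict: "time_s": time; "joints": joint angles; "joint_vel": joint speeds; "joint_torque": joint torques, N m; "tcp_pos": TCP position; "tcp_rot": TCP orientation; "force": force on the tool from outside, world axes, zero at the start; "torque": the same for the moment, N m; "opening": opening from 0.0 (shut) to 1.0 (fully open).
Only numpy, scipy, OpenCV 4.12 (cv2) and the standard library are available. Lean on these libraries where they do the work, as an engineer would, in place of code of your own. Each camera call takes 0.05 s, during which the arm holds its last target. There are 200 camera calls.

## Task

Put the loose lid on the counter grinder, its two lugs down through the slots of the collar until it sits fully home, then twist it clockwise against the spring to the pulse position, half-way round in line with the single raised rib, short of where the latch clicks. Finish while still holding it steady there, as it springs back if let go. Never let it click into the latch, and leave the other things on the counter where they are.

Things in the scene. Friction and masses are not known exactly. Their poses are not given: they have to be found in the camera images.
- lid_grip (a point): Middle of the grip bar of the grinder's grey plastic lid, on its axis, 38 mm above its underside. The lid: round plug 80 mm across, 24 mm high, flat top, lower 4 mm tapered to 74 mm across; on top an upright bar 60 mm long, 16 mm wide, 28 mm high (24 to 52 mm above the underside); about 140 g; starts right way up on the counter. x along the bar, y across it, z up; a half turn about z is the same.
- lid_lug (a point): One of the lid's two opposite lugs, under the ends of the grip bar (on the lid's x axis): 16 mm wide, 5 mm high, level with the underside, sticking out 6 mm from the lid's side (92 mm over both). This point is the lug's middle, 43 mm from the lid's axis, 2.5 mm above the underside.
- grinder_seat (a point): The grinder, fixed, upright: steel housing and bowl 124 mm across at the foot, 110 mm at the top, 150.5 mm high, a black collar round its open mouth (85 mm across). This point is on its axis, on the ledge where the lid's underside rests when home: 138 mm above the counter, 12.5 mm below the collar's top; the lid's grip bar middle is then 38 mm above this point. Its x axis points to one slot.
- grinder_slot (a point): One of two opposite slots, about 25 mm wide, in the 5 mm thick lip of the collar (on the grinder's +x and -x axis, this one +x, 45 mm from the grinder's axis); point at the collar's top. The lugs go down through the slots when the grip bar lies along this line, within about 0.1 rad, either way round; below the lip a 7.5 mm high channel lets them turn clockwise seen from above.
- pulse_rib (a point): The single raised steel rib on the collar's top, 0.61 rad clockwise (seen from above) of the slot, 51 mm from the axis; an equal one stands opposite. With the grip bar in line with it the lid is at pulse. The lid meets a sprung ring after about 0.1 rad; the spring pushes back with 0.08 to 0.13 N m and turns the lid back if let go.
- latch_ribs (a point): Midpoint of the pair of raised steel ribs on the collar's top, 1.15 rad clockwise of the slot, 51 mm from the axis; an equal pair stands opposite. With the grip bar in line with them the lid has clicked into its latch; the latch starts to resist at about 0.95 rad of turn.
- run_ring (a joint): How far the lid's lugs have pushed the sprung ring inside the collar, rad: 0 at rest, about 0.1 less than the lid's turn from the slots; the grinder pulses between 0.35 and 0.70 (pulse position 0.5); from 0.85 the lid is going into the latch.
- jar_a_c (a point): bystander: glass jar of olives with white cap, 66 mm across, 125 mm high; this point is the centre of its underside
- jar_b_c (a point): bystander: a second such jar; the centre of its underside
- tin_c (a point): bystander: short tin with a paper label, 74 mm across, 82 mm high; the centre of its underside
- cap_c (a point): bystander: a white jar cap, plain disc 63 mm across and 11 mm high, without grip bar or lugs; the centre of its underside
- brush_c (a point): bystander: small brush about 130 mm long, lying flat; a point at its middle
- scoop_c (a point): bystander: steel measuring scoop, cup 44 mm across and 28 mm high with a 105 mm flat handle; the centre of the cup's underside
- tape_c (a point): bystander: tape dispenser 115 mm long, 55 mm high; a point near the middle of its underside

How it is judged:
By the outcome, as a careful person would: the job done as asked, in the order asked, and still so for the second after the job is handed in, while the arm keeps its last pose, push and grip.
It also fails if it takes over 51 s, if anything falls off the work surface, if the arm or the gripper's body presses on something with over 40 N, if the wrist force passes 120 N, or if a joint passes its speed limit or range.

## Working session

There is one attempt and no reset: what is moved stays moved. The work goes in short steps, Python scripts to look and compute and a shell command to move; the robot and the scene stay as the last step left them, time stands still between calls to the robot, and variables do not carry over. Pictures are saved under pics/ and viewed, about 8 in all and at most 12, crops included, and the job is handed in when it is done.

```bash
mkdir -p pics; ls; cat > h.py <<'E'
import numpy as np, cv2
from cell import *
def onplane(p,uv,z):
    K=p["mtx"];T=p["world_to_cam"];R=T[:3,:3];t=T[:3,3]
    d=R.T@np.linalg.inv(K)@[uv[0],uv[1],1];c=-R.T@t
    return c+d*(z-c[2])/d[2]
def proj(p,X):
    T=p["world_to_cam"];q=p["mtx"]@(T[:3,:3]@np.array(X)+T[:3,3]);return q[:2]/q[2]
def tri(ps,uvs):
    A=[];b=[]
    for p,uv in zip(ps,uvs):
        P=p["mtx"]@p["world_to_cam"][:3]
        for i in (0,1):
            r=P[i]-uv[i]*P[2];A.append(r[:3]);b.append(-r[3])
    x=np.linalg.lstsq(np.array(A),np.array(b),rcond=None)[0];return x,np.abs(np.array(A)@x-b).max()
def save(p,n,crop=None,s=1):
    im=p["color"][...,::-1]
    if crop: im=im[crop[1]:crop[3],crop[0]:crop[2]]
    cv2.imwrite("pics/"+n+".png",cv2.resize(im,None,fx=s,fy=s,interpolation=cv2.INTER_CUBIC))
E
python3 - <<'E'
from h import *
np.set_printoptions(precision=4,suppress=True)
s=capture("side");t=capture("top")
save(s,"s0");save(t,"t0")
print(get_state()["time_s"],get_state()["tcp_rot"],tip_reach)
Z=dict(lid_grip=.038,lid_lug=.0025,grinder_seat=.138,grinder_slot=.1505,pulse_rib=.1525,latch_ribs=.1525,jar_a_c=0,tin_c=0,cap_c=0,brush_c=.01,scoop_c=0,tape_c=0)
for n,z in Z.items():
    for nm,p in (("s",s),("t",t)):
        for r in spot_point(p,n)[:4]: print(n,nm,np.round(r["point"],1),round(r["score"],2),onplane(p,r["point"],z))
E
```

```text
pics
0.1 [ 0.8251  0.5651 -0.0009  0.0005] 0.022
lid_grip s [277.  197.8] 0.6 [0.461  0.2106 0.038 ]
lid_grip t [244.7 238.1] 0.78 [0.4667 0.2129 0.038 ]
lid_grip t [229.6 240.9] 0.59 [0.4591 0.2586 0.038 ]
lid_lug s [281.9 200.9] 0.67 [0.4783 0.2541 0.0025]
grinder_seat s [316.9 243.6] 0.61 [ 0.534  -0.2259  0.138 ]
grinder_seat t [397.2 210.9] 0.93 [ 0.529  -0.2347  0.138 ]
grinder_seat t [448.3 236.3] 0.57 [ 0.4546 -0.3746  0.138 ]
grinder_seat t [412.2 198.9] 0.53 [ 0.5626 -0.2793  0.138 ]
grinder_seat t [394.9 192.7] 0.44 [ 0.5814 -0.2309  0.138 ]
grinder_slot s [333.1 238. ] 0.63 [ 0.572  -0.2265  0.1505]
grinder_slot t [395.1 193.2] 0.72 [ 0.5778 -0.2287  0.1505]
pulse_rib s [341.8 243.1] 0.74 [ 0.5876 -0.2536  0.1525]
pulse_rib t [400.9 191.1] 0.91 [ 0.5832 -0.245   0.1525]
pulse_rib t [413.1 198.4] 0.43 [ 0.5617 -0.2782  0.1525]
latch_ribs s [334.5 250. ] 0.74 [ 0.5666 -0.279   0.1525]
latch_ribs s [271.5 245.8] 0.58 [ 0.4282 -0.2428  0.1525]
jar_a_c s [373.2 245.2] 0.78 [ 0.7189 -0.047   0.    ]
jar_a_c t [324.4 160. ] 0.61 [ 0.7172 -0.0363  0.    ]
tin_c s [298.8 355.5] 0.58 [ 0.4683 -0.4313  0.    ]
tin_c t [446.8 238.1] 0.97 [ 0.4565 -0.4175  0.    ]
cap_c s [274.5 244.5] 0.74 [ 0.44   -0.0047  0.    ]
cap_c t [188.6 238.2] 0.68 [0.4721 0.3952 0.    ]
cap_c t [315.2 246.9] 0.52 [ 0.4371 -0.0012  0.    ]
brush_c t [318.  206.7] 0.75 [ 0.5628 -0.0124  0.01  ]
brush_c t [242.8 237. ] 0.7 [0.4719 0.2238 0.01  ]
scoop_c s [347.6 188.3] 0.64 [0.715  0.3215 0.    ]
scoop_c t [223.8 159.3] 0.54 [0.7251 0.2901 0.    ]
tape_c s [406.9 313.5] 0.95 [ 0.7288 -0.3374  0.    ]
tape_c t [412.6 161.3] 0.84 [ 0.7079 -0.324   0.    ]
```

```bash
python3 - <<'E'
import cv2,numpy as np
t=cv2.imread("pics/t0.png");s=cv2.imread("pics/s0.png")
r=lambda im,x0,y0,w,h:cv2.resize(im[y0:y0+h,x0:x0+w],(400,300),interpolation=cv2.INTER_CUBIC)
cv2.imwrite("pics/v1.png",np.vstack([np.hstack([r(t,200,205,80,60),r(t,360,180,80,60)]),np.hstack([r(s,235,170,80,60),r(s,270,210,100,75)])]))
E
```

```text
(no output)
```

View pics/t0.png

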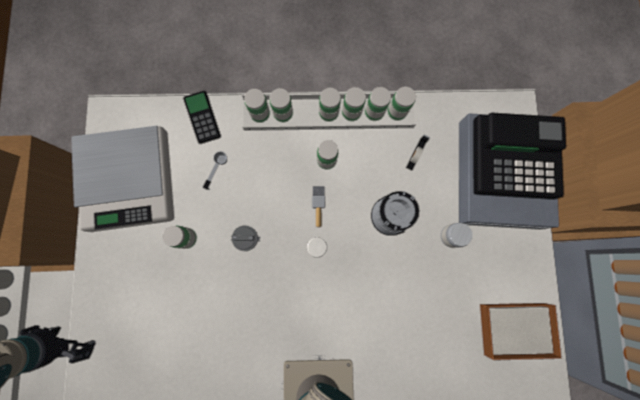

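View pics/v1.png

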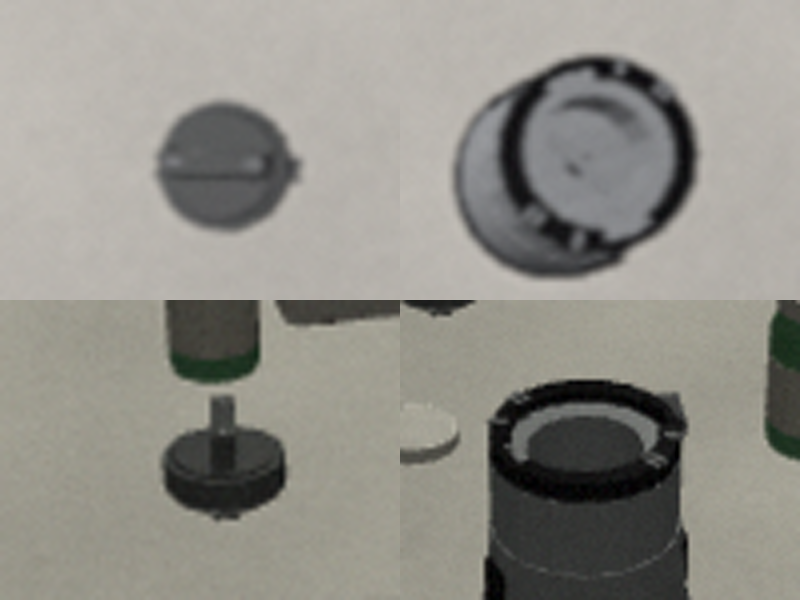

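The top view shows the lid around (244,238) with its bar nearly along world y. The grinder collar centre is around (399.9,210.7). Single ribs sit at about (404.4,193.4) and (395.4,228), pairs at about (412.6,198.4) and (387,223.4), and slot notches at about (395,196) and (405,226).

```bash
python3 - <<'E'
from h import *
np.set_printoptions(precision=4,suppress=True)
s=capture("side");t=capture("top")
z=.1525
q=[onplane(t,[360+(a-400)/5,180+b/5],z)[:2] for a,b in ((622,67),(577,240),(663,92),(535,217))]
print(q,(q[0]+q[1])/2,(q[2]+q[3])/2)
yaw=lambda d:np.degrees(np.arctan2(d[1],d[0]))
print("pulse yaw",yaw(q[0]-q[1]),"latch",yaw(q[2]-q[3]),np.linalg.norm(q[0]-q[1]),np.linalg.norm(q[2]-q[3]))
# side ribs (crop scale 4, origin 270,210, panel 400,300)
qs=[onplane(s,[270+(a-400)/4,210+(b-300)/4],z)[:2] for a,b in ((676,435),(497,422),(655,460),(522,397))]
print("side",qs,(qs[0]+qs[1])/2,(qs[2]+qs[3])/2,yaw(qs[0]-qs[1]),yaw(qs[2]-qs[3]))
# lid outline in both views
for nm,p in (("t",t),("s",s)):
    r=regions_of(p,"lid_grip")
    for k in r[:2]:
        ys,xs=np.nonzero(k["pixels"]);print(nm,k["score"],len(xs),xs.min(),xs.max(),ys.min(),ys.max(),k["point"])
print("bar ends",onplane(t,[233,237.1],.052),onplane(t,[253.6,237.6],.052),"lug",onplane(t,[259.4,238.6],.004))
print("disc",onplane(t,[200+223/5,205+165/5],.024), "side disc",onplane(s,[235+224/5,170+(468-300)/5],.018),"side bar top",onplane(s,[235+222/5,170+(397-300)/5],.052))
print("side lug", onplane(s,[235+227/5,170+(515-300)/5],.003))
E
```

```text
[array([ 0.5764, -0.2545]), array([ 0.4796, -0.224 ]), array([ 0.5618, -0.2768]), array([ 0.4928, -0.2013])] [ 0.528  -0.2393] [ 0.5273 -0.239 ]
pulse yaw -17.464342299385404 latch -47.58693138604491 0.10146931295289574 0.10218933120310186
side [array([ 0.5809, -0.2554]), array([ 0.4812, -0.2278]), array([ 0.5649, -0.2788]), array([ 0.4981, -0.2029])] [ 0.531  -0.2416] [ 0.5315 -0.2408] -15.465150930758355 -48.66586646157263
t 0.79 550 232 259 225 250 [245.6, 239.2]
s 0.75 1083 361 385 202 250 [373.1, 227.7]
s 0.63 390 268 291 189 212 [277.5, 203.8]
bar ends [0.4695 0.2455 0.052 ] [0.4668 0.1837 0.052 ] lug [0.4663 0.173  0.004 ]
disc [0.4678 0.2157 0.024 ] side disc [0.469 0.207 0.018] side bar top [0.4713 0.2421 0.052 ]
side lug [0.4681 0.1713 0.003 ]
```

```bash
python3 -m handwheel '[[[0,0,0,0,0,-0.02,-0.2],[0,0,0,0,0,-0.02,-0.2],[0,0,0,0,0,-0.02,-0.2],[0,0,0,0,0,-0.01,-0.2],[0,0,0,0,0,-0.007,-0.2],[0,0,0,0,0,0,-0.2]]]'
python3 - <<'E'
from h import *
s=capture("side");t=capture("top");save(s,"a",(220,130,340,220),3.3);save(t,"b",(200,200,320,290),3.3)
a=cv2.imread("pics/a.png");b=cv2.imread("pics/b.png");cv2.imwrite("pics/v2.png",np.hstack([a,b]))
for X in ((.468,.216,.0255),(.468,.216,.0335),(.468,.216,.052)): print(X,proj(s,X),proj(t,X))
E
```

```text
time_s: 3.58
tcp_pos: [0.4689, 0.2171, 0.0563]
tcp_rot: [0.019, 1.0, -0.0, -0.0]
force: [-0.6, -0.3, 0.5]
opening: 0.597
(0.468, 0.216, 0.0255) [279.22747223 200.30033518] [244.41647344 237.92006562]
(0.468, 0.216, 0.0335) [279.12133564 198.12308477] [243.94620308 237.77152445]
(0.468, 0.216, 0.052) [278.87383079 193.04585308] [242.83414375 237.42026567]
```

View pics/v2.png

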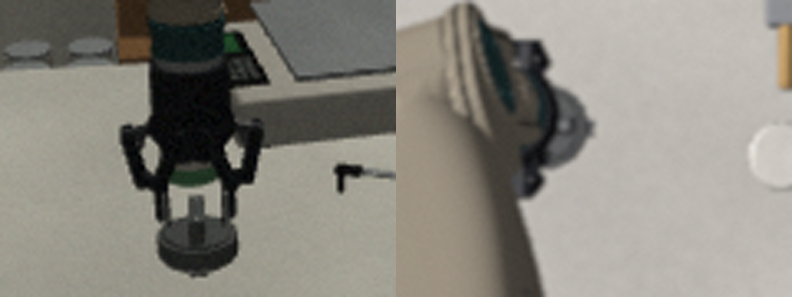

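The jaws straddle the bar, which is centred between the fingertips in the side crop at (197,210), and the tips are just above the lid top. I'll close here.

```bash
python3 -m handwheel '[[[0,0,0,0,0,0,0.2],[0,0,0,0,0,0,0.5],[0,0,0,0,0,0,1],[0,0,0,0,0,0,1],[0,0,0,0,0,0,1],[0,0,0,0,0,0,1]]]'
python3 -m handwheel '[[[0,0,0,0,0,0.005,1],[0,0,0,0,0,0.015,1],[0,0,0,0,0,0.03,1],[0,0,0,0,0,0.03,1],[0,0,0,0,0,0.03,1],[0,0,0,0,0,0.03,1],[0,0,0,0,0,0.03,1],[0,0,0,0,0,0,1]]]'
```

```text
time_s: 4.18
tcp_pos: [0.47, 0.2171, 0.0575]
tcp_rot: [0.019, 1.0, 0.0, 0.001]
force: [0.2, -0.3, 5.7]
opening: 0.174
time_s: 4.85
tcp_pos: [0.4723, 0.2178, 0.2328]
tcp_rot: [0.019, 1.0, 0.002, 0.005]
force: [0.8, -0.6, -0.8]
opening: 0.165
```

```bash
python3 -m handwheel '[[[0,0,-4,0.002,-0.016,0.004,1],[0,0,-4,0.003,-0.024,0.004,1],[0,0,-4,0.004,-0.028,0.004,1],[0,0,-4,0.004,-0.03,0.004,1],[0,0,-4,0.004,-0.03,0.004,1],[0,0,-4,0.004,-0.03,0,1],[0,0,-4,0.004,-0.03,0,1],[0,0,-4,0.004,-0.03,0,1],[0,0,-4,0.004,-0.03,0,1],[0,0,-4,0.004,-0.03,0,1]]]'
python3 -m handwheel '[[[0,0,-4,0.004,-0.03,0,1],[0,0,-4,0.004,-0.03,0,1],[0,0,-4,0.004,-0.03,0,1],[0,0,-4,0.004,-0.03,0,1],[0,0,-4,0.003,-0.03,0,1],[0,0,-4,0.002,-0.02,0,1],[0,0,-4,0.001,-0.016,0,1],[0,0,-2,0,0,0,1],[0,0,0,0,0,0,1],[0,0,0,0,0,0,1]]]'
cat > see.py <<'E'
from h import *
import sys
from scipy.spatial.transform import Rotation as R
np.set_printoptions(precision=4,suppress=True)
def see(n,cs,ct,k=4):
    s=capture("side");t=capture("top")
    a=cv2.resize(s["color"][cs[1]:cs[1]+75,cs[0]:cs[0]+100],(400,300),interpolation=cv2.INTER_CUBIC)
    b=cv2.resize(t["color"][ct[1]:ct[1]+75,ct[0]:ct[0]+100],(400,300),interpolation=cv2.INTER_CUBIC)
    cv2.imwrite("pics/"+n+".png",np.hstack([a,b])[...,::-1])
    st=get_state();M=R.from_quat(st["tcp_rot"]).as_matrix()
    print(st["time_s"],np.array(st["tcp_pos"]),"jawyaw",np.degrees(np.arctan2(M[1,0],M[0,0])),"zaxis",M[:,2],"F",np.array(st["force"]),"T",np.array(st["torque"]))
    for nm,z in (("lid_grip",0),("lid_lug",0),("grinder_slot",0),("grinder_seat",0),("pulse_rib",0)):
        print(nm,[[(np.round(r["point"],1).tolist(),round(r["score"],2)) for r in spot_point(p,nm)[:3]] for p in (s,t)])
    return s,t
E
python3 - <<'E'
from see import *
s,t=see("v3",(270,180),(350,170))
p=np.array(get_state()["tcp_pos"])
for dz in (-.0195,-.0575): print(dz,proj(s,p+[0,0,dz]),proj(t,p+[0,0,dz]))
E
```

```text
time_s: 5.68
tcp_pos: [0.5048, -0.0625, 0.2451]
tcp_rot: [0.362, 0.932, -0.0, -0.001]
force: [-0.3, -0.0, -1.9]
opening: 0.168
time_s: 6.52
tcp_pos: [0.5271, -0.2469, 0.2451]
tcp_rot: [0.589, 0.808, -0.0, -0.001]
force: [-0.2, -0.8, -1.6]
opening: 0.171
6.6167 [ 0.5274 -0.2465  0.2456] jawyaw 107.88762804780153 zaxis [-0.0013  0.0009 -1.    ] F [-0.3433  0.058  -0.5488] T [-0.0047  0.0197 -0.002 ]
lid_grip [[([312.7, 215.0], 0.86), ([370.7, 242.9], 0.49)], [([409.5, 206.5], 0.56), ([398.5, 210.5], 0.31)]]
lid_lug [[([335.3, 226.7], 0.69)], [([402.3, 195.6], 0.62), ([319.6, 208.1], 0.58)]]
grinder_slot [[([335.9, 239.2], 0.85)], [([396.0, 195.0], 0.72), ([188.2, 236.8], 0.61)]]
grinder_seat [[([318.5, 243.8], 0.77)], [([398.4, 209.4], 0.91), ([406.2, 194.6], 0.3)]]
pulse_rib [[([341.1, 241.8], 0.83)], [([402.3, 191.6], 0.62)]]
-0.0195 [315.2781 215.1644] [409.2187 206.9156]
-0.0575 [315.3824 229.8927] [405.8007 208.8327]
```

View pics/v3.png

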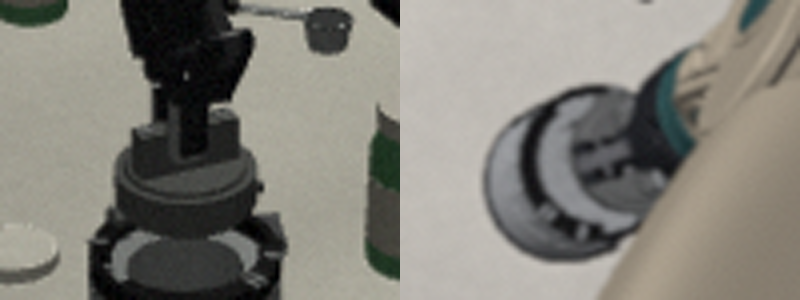

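The side crop shows the lid held level above the collar. Its disc spans columns 115–258 of the crop and the bar top runs from (133,130) to (239,113). Next I'll work out where the lid axis lies relative to the grinder in the same camera.

```bash
cat > fit.py <<'E'
from see import *
from scipy.optimize import least_squares
def lidfit(p,crop,bar_ends,disc_lr,disc_low,tcp,yaw,under):
    """side view: fit x,y of lid axis from bar-top corners mid, disc columns and lowest row"""
    f=lambda c:np.array([270,180])+np.array(c)/4 if crop is None else np.array(crop)+np.array(c)/4
    a=np.linspace(0,2*np.pi,120)
    circ=lambda x,y,r,z:np.array([proj(p,[x+r*np.cos(i),y+r*np.sin(i),z]) for i in a])
    def res(v):
        x,y=v;u=np.array([np.cos(yaw),np.sin(yaw),0])
        m=proj(p,[x,y,under+.052])
        C=np.vstack([circ(x,y,.04,under+.024),circ(x,y,.04,under+.004)]);L=circ(x,y,.037,under)
        me=(f(bar_ends[0])+f(bar_ends[1]))/2
        return [m[0]-me[0],m[1]-me[1],C[:,0].min()-f((disc_lr[0],0))[0],C[:,0].max()-f((disc_lr[1],0))[0],max(L[:,1].max(),C[:,1].max())-f((0,disc_low))[1]]
    r=least_squares(res,tcp[:2]);return r.x,r.fun
E
python3 - <<'E'
from fit import *
s=capture("side");st=get_state();p=np.array(st["tcp_pos"])
for u in (p[2]-.0575,p[2]-.0555):
    x,f=lidfit(s,None,((133,130),(239,113)),(115,258),237,p,np.radians(18),u);d=x-p[:2]
    c,n=np.cos(np.radians(18)),np.sin(np.radians(18))
    print(u,x,f,"along bar",d@[c,n],"across",d@[-n,c],"to grinder (side frame)",np.array([.5312,-.2412])-x)
E
```

```text
0.18888429393818248 [ 0.5305 -0.25  ] [ 0.0403 -0.223  -0.2384  0.1976  0.1721] along bar 0.0015561845424958477 across -0.003422182752125366 to grinder (side frame) [0.0007 0.0088]
0.1908842939381825 [ 0.53   -0.2532] [ 0.0401 -0.2864 -0.3063  0.2655  0.2201] along bar 0.0001415810172293309 across -0.00641341619792049 to grinder (side frame) [0.0012 0.012 ]
```

```bash
python3 -m handwheel '[[[0,0,0,0.001,0.004,0,1],[0,0,0,0,0.0035,0,1],[0,0,0,0,0,-0.01,1],[0,0,0,0,0,-0.01,1],[0,0,0,0,0,-0.01,1],[0,0,0,0,0,-0.003,1],[0,0,0,0,0,0,1],[0,0,0,0,0,0,1]]]'
python3 - <<'E'
from see import *
s,t=see("v4",(270,180),(350,170))
E
```

```text
time_s: 7.83
tcp_pos: [0.5285, -0.2396, 0.2125]
tcp_rot: [0.589, 0.808, -0.0, -0.001]
force: [0.3, 0.2, -1.7]
opening: 0.171
7.9333 [ 0.5292 -0.24    0.2136] jawyaw 107.80558224989143 zaxis [ 0.0006 -0.0003 -1.    ] F [ 0.197  -0.0343 -2.122 ] T [ 0.0185 -0.0013 -0.0402]
lid_grip [[([314.7, 225.6], 0.84)], [([406.4, 208.7], 0.83)]]
lid_lug [[([332.2, 237.0], 0.68)], [([396.7, 198.6], 0.59)]]
grinder_slot [[([336.0, 238.8], 0.57)], [([394.3, 194.9], 0.9)]]
grinder_seat [[([315.7, 244.5], 0.97), ([332.6, 248.0], 0.16)], [([399.5, 211.0], 0.65)]]
pulse_rib [[([341.2, 241.5], 0.94)], [([187.9, 238.9], 0.68)]]
```

View pics/v4.png

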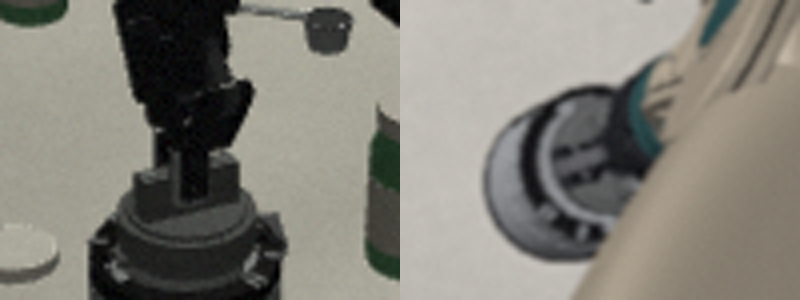

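The lid now sits centred just above the collar: in the side crop the disc centre is at 187 and the collar centre at 186.5. I'll lower it gently.

```bash
python3 -m handwheel '[[[0,0,0,0,0,-0.003,1],[0,0,0,0,0,-0.003,1],[0,0,0,0,0,-0.001,1],[0,0,0,0,0,0,1]]]'
python3 -m handwheel '[[[0,0,0,0,0,-0.002,1],[0,0,0,0,0,-0.001,1],[0,0,0,0,0,0,1]]]'
python3 -c "
from cell import *;s=get_state();print(s['tcp_pos'],s['force'],s['torque'])"
```

```text
time_s: 8.77
tcp_pos: [0.5285, -0.2395, 0.2056]
tcp_rot: [0.589, 0.808, -0.0, -0.001]
force: [-0.5, -0.0, -1.6]
opening: 0.168
time_s: 9.02
tcp_pos: [0.5287, -0.2394, 0.203]
tcp_rot: [0.589, 0.808, 0.0, -0.0]
force: [-0.1, 0.9, -1.4]
opening: 0.167
[ 0.5287323  -0.23944208  0.20299552] [-0.0849836   0.85757649 -1.36475972] [ 0.17624939 -0.04721285  0.09680592]
```

```bash
python3 -m handwheel '[[[0,0,0,0,0,-0.002,1],[0,0,0,0,0,-0.002,1],[0,0,0,0,0,0,1]]]'
python3 -m handwheel '[[[0,0,0,0,0,-0.002,1],[0,0,0,0,0,-0.001,1],[0,0,0,0,0,0,1]]]'
python3 -c "
from cell import *;s=get_state();print(s['tcp_pos'],s['force'],s['torque'])"
```

```text
time_s: 9.27
tcp_pos: [0.5286, -0.2394, 0.1987]
tcp_rot: [0.589, 0.808, 0.0, -0.0]
force: [0.6, 0.5, -2.0]
opening: 0.165
time_s: 9.52
tcp_pos: [0.5287, -0.2394, 0.1959]
tcp_rot: [0.589, 0.808, 0.0, -0.0]
force: [0.3, 1.2, -1.7]
opening: 0.165
[ 0.52870478 -0.23944072  0.19590388] [ 0.29959621  1.20446942 -1.71803432] [0.43062674 0.14291287 0.03031246]
```

```bash
python3 -m handwheel '[[[0,0,0,0,0,-0.001,1],[0,0,0,0,0,0,1]]]'
python3 -m handwheel '[[[0,0,0,0,0,-0.001,1],[0,0,0,0,0,0,1]]]'
python3 -c "
from cell import *;s=get_state();print(s['tcp_pos'],s['force'],s['torque'])"
```

```text
time_s: 9.68
tcp_pos: [0.5287, -0.2394, 0.1955]
tcp_rot: [0.589, 0.808, 0.0, -0.0]
force: [-1.1, 3.7, 2.1]
opening: 0.167
time_s: 9.85
tcp_pos: [0.5287, -0.2394, 0.1955]
tcp_rot: [0.589, 0.808, 0.0, -0.0]
force: [-3.9, 4.0, 6.1]
opening: 0.17
[ 0.52865703 -0.2394122   0.19548208] [-3.93334394  3.95451518  6.13301086] [0.93322618 0.76218646 0.01746704]
```

Fully seated: TCP is at 0.1955, the height predicted for home, with up-force building. I'll relieve the side load, then twist part way.

```bash
python3 -m handwheel '[[[0,0,0,-0.0007,0.0007,0.0004,1],[0,0,0,0,0,0,1]]]'
python3 -m handwheel '[[[0,0,-2,0,0,0,1],[0,0,-2,0,0,0,1],[0,0,-2,0,0,0,1],[0,0,-2,0,0,0,1],[0,0,-2,0,0,0,1],[0,0,0,0,0,0,1]]]'
python3 -c "
from cell import *;s=get_state();print(s['tcp_pos'],s['force'],s['torque'])"
```

```text
time_s: 10.02
tcp_pos: [0.5286, -0.2394, 0.1955]
tcp_rot: [0.589, 0.808, -0.0, 0.001]
force: [-2.0, 2.4, 4.0]
opening: 0.167
time_s: 10.52
tcp_pos: [0.529, -0.2385, 0.1955]
tcp_rot: [0.657, 0.754, 0.001, 0.0]
force: [-0.9, 4.7, 5.2]
opening: 0.167
[ 0.52896241 -0.23850447  0.19549247] [-0.90465186  4.69123146  5.23308868] [1.06072628 0.21391964 0.18098325]
```

```bash
python3 -m handwheel '[[[0,0,-2,0,0.0004,0,1],[0,0,-2,0,0.0004,0,1],[0,0,-2,0,0,0,1],[0,0,-2,0,0,0,1],[0,0,-2,0,0,0,1],[0,0,-2,0,0,0,1],[0,0,-2,0,0,0,1],[0,0,-2,0,0,0,1],[0,0,0,0,0,0,1]]]'
python3 - <<'E'
from see import *
s,t=see("v5",(270,180),(350,170))
E
```

```text
time_s: 11.27
tcp_pos: [0.5289, -0.2376, 0.1955]
tcp_rot: [0.756, 0.655, 0.001, 0.0]
force: [-1.4, 5.4, 5.1]
opening: 0.167
11.3667 [ 0.5288 -0.2376  0.1955] jawyaw 81.89297900442621 zaxis [ 0.0017  0.0013 -1.    ] F [-0.4452  6.36    5.266 ] T [1.097  0.2308 0.1413]
lid_grip [[([334.7, 248.6], 0.24), ([277.0, 182.6], 0.24)], [([404.4, 208.2], 0.63), ([320.4, 205.5], 0.62), ([323.9, 161.4], 0.31)]]
lid_lug [[([335.7, 247.5], 0.57)], [([403.3, 198.1], 0.55), ([404.8, 193.8], 0.47), ([416.3, 195.8], 0.27)]]
grinder_slot [[([335.5, 236.7], 0.67)], [([394.2, 195.0], 0.7), ([396.8, 208.9], 0.52)]]
grinder_seat [[([317.0, 243.5], 0.93)], [([397.5, 211.4], 0.89)]]
pulse_rib [[([343.5, 242.7], 0.85), ([273.3, 245.3], 0.2)], [([402.9, 191.0], 0.62), ([317.6, 245.4], 0.55)]]
```

View pics/v5.png

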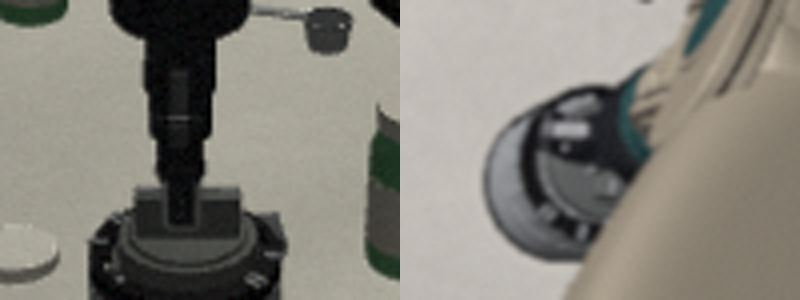

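```bash
python3 -m handwheel '[[[0,0,-2,0,0.0005,0,1],[0,0,-2,0,0.0005,0,1],[0,0,-2,0,0,0,1],[0,0,-2,0,0,0,1],[0,0,0,0,0,0,1],[0,0,0,0,0,0,1]]]'
python3 - <<'E'
from see import *
s,t=see("v6",(270,180),(350,170))
f=lambda a,b:onplane(s,[270+a/4,180+b/4],.190)
d=f(241,190)-f(135,188);print("bar yaw in v5",np.degrees(np.arctan2(d[1],d[0])),np.linalg.norm(d))
E
```

```text
time_s: 12.37
tcp_pos: [0.529, -0.2369, 0.1955]
tcp_rot: [0.799, 0.601, 0.001, 0.0]
force: [-0.5, 5.2, 4.5]
opening: 0.169
12.4667 [ 0.529  -0.2369  0.1955] jawyaw 73.91428692330419 zaxis [ 0.002   0.0007 -1.    ] F [0.0466 4.4847 5.121 ] T [1.0776 0.1766 0.1428]
lid_grip [[([313.7, 234.0], 0.96)], [([403.1, 205.9], 0.49)]]
lid_lug [[([337.1, 248.2], 0.62)], []]
grinder_slot [[([333.4, 240.4], 0.89)], [([396.5, 198.1], 0.76)]]
grinder_seat [[([314.1, 245.4], 0.68)], [([394.9, 211.3], 0.88)]]
pulse_rib [[], [([403.6, 192.9], 0.71), ([326.0, 161.1], 0.47)]]
bar yaw in v5 -10.015929221643317 0.05989074368105205
```

View pics/v6.png

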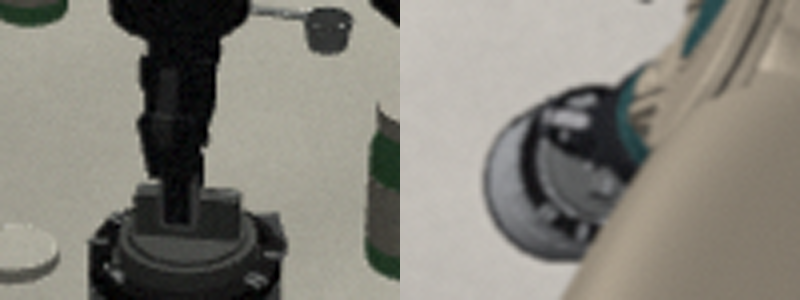

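```bash
python3 -m handwheel '[[[0,0,0,0,0,0,1],[0,0,0,0,0,0,1],[0,0,0,0,0,0,1],[0,0,0,0,0,0,1]]]'
python3 - <<'E'
from see import *
s=capture("side");t=capture("top")
f=lambda a,b:onplane(s,[270+a/4,180+b/4],.190)
a,b=f(136,184),f(241,193);d=b-a;print("bar yaw",np.degrees(np.arctan2(d[1],d[0])),np.linalg.norm(d),"mid",(a+b)/2)
st=get_state();M=R.from_quat(st["tcp_rot"]).as_matrix();print("jaw",np.degrees(np.arctan2(M[1,0],M[0,0])),st["force"],st["time_s"])
save(s,"v7",(150,100,550,400),1.5)
E
```

```text
time_s: 13.3
tcp_pos: [0.529, -0.2369, 0.1955]
tcp_rot: [0.799, 0.601, 0.001, 0.0]
force: [-0.7, 4.7, 4.8]
opening: 0.17
bar yaw -17.312593553234347 0.06017117100330394 mid [ 0.533  -0.2376  0.19  ]
jaw 73.91469188632234 [-1.1512  5.6982  5.1199] 13.4
```

View pics/v7.png

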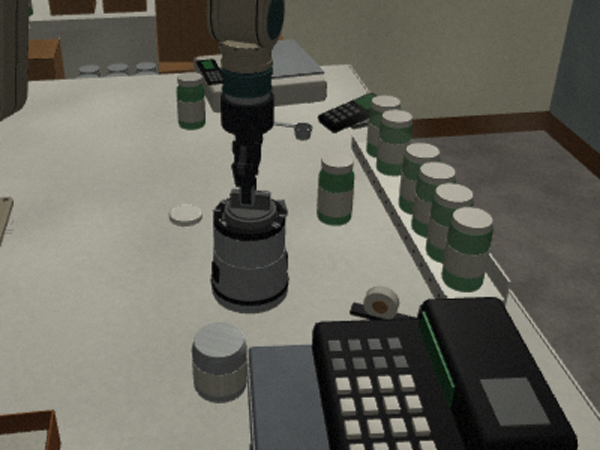

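The bar is at −17.3° in the picture and −16.1° from the jaw, against the pulse rib at −15.5° to −17.5°. The lid is home and held steady, and the other things in view look undisturbed. I'll hand in.

```bash
python3 -c "
from cell import *
print(sign_off())"
```

```text
the job is handed in; nothing more can be done
None
```

The lid is on the grinder, fully home, twisted clockwise to the pulse position and still gripped there. I handed the job in at about 13.4 s, and no verdict was reported.

- **Seating:** the lid went down through the slots without resistance. It met the ledge with the tool at 0.1955 m, exactly the height worked out for home.
- **Twist:** I turned it about 34° in total, short of the roughly 54° where the latch starts to resist. The grip bar read −17.3° in the side picture and −16.1° from the jaws. The pulse rib measured −17.5° from the top camera and −15.5° from the side, and the latch ribs about −48°.
- **Holding:** the tool stayed still over the last rows, pressing down with about 5 N. There was also a steady side force of about 5 N, which shifting the lid by 1 to 2 mm did not remove.
- **Bystanders:** the arm touched nothing but the lid and grinder, and the bystanders visible in the last side picture looked undisturbed. I did not measure their positions again. The brush is not visible in that picture, so I did not check it.
- **Disagreements:** the two cameras differed by 2 to 4 mm on the grinder's position. Several network detections were clearly wrong, so I relied on rib positions I picked out by eye in the pictures.

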